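# Reset a solar charge controller with the stylus

### The job

Restore this solar charge controller to its factory settings: press its blue menu key, then the yellow down key, then the green enter key, one at a time and each well down, leaving the grey up key alone. Then, with the yellow-handled stylus from the rack, reach down through the round black-rimmed reset port and press the red button inside right down without forcing it. Finish while still gripping the stylus and holding that button down, with everything else on the bench left where it stands.

Things in the scene. Friction and masses are not known exactly. Their poses are not given: they have to be found in the camera images.
- controller: Solar charge controller on its back, fixed, heavy, 240 x 170 x 70 mm, white cover facing up. Origin: centre of its underside; z up, x from the green terminal strip (-x end, top at z = 54 mm) towards the display, y left along the key row seen from the terminals. Cover flat at z = 70 mm, x -65 to 110, y -85 to 85 mm. Keys at x = 12: blue y = 51, grey 17, yellow -17, green -51; reset port x = -40, y = -45.
- menu_key_top (a point): Centre of the top of the blue menu key (three bars on it), 20 mm across, its top 8 mm above the cover when up (z = 78 mm).
- up_key_top (a point): Centre of the top of the grey up-arrow key, same size. Not used in this job.
- down_key_top (a point): Centre of the top of the yellow down-arrow key, same size.
- enter_key_top (a point): Centre of the top of the green enter key (white dot on it), same size.
- menu_key (a joint): Travel of the blue key, m: 0 up, 0.005 fully down. A spring key: moves at 1.2 N, fully down at 4 N, comes back up when let go. It registers past 0.003 and counts as up below 0.0015.
- up_key (a joint): Travel of the grey key, m, same spring.
- down_key (a joint): Travel of the yellow key, m, same spring.
- enter_key (a joint): Travel of the green key, m, same spring.
- reset_port (a point): Centre of the mouth of the reset port, level with the cover (z = 70 mm): a round hole 14 mm across in the white cover with a black ring printed round it and a slightly chamfered edge; it goes straight down. Its axes are the controller's.
- reset_button (a joint): Travel of the red reset button in the port, m: 0 up, 0.005 fully down. 12 mm across; its top is 18 mm below the cover when up (z = 52 mm), 23 mm when fully down. Spring: moves at 1.8 N, fully down at 6 N, comes back up when let go. Held counts past 0.0035; more than 40 N damages it.
- stylus: Reset stylus, yellow handle, upright, tip down, in one of the rack's three holes. 135 mm long, about 45 g: white shaft 6 mm across with a rounded tip; black collar 22 mm across from 60 to 66 mm above the tip; round yellow handle 18 mm across from 66 to 135 mm. Origin at the tip, z towards the handle. In the rack the tip is 6 mm above the table and the collar rests on the rack's top.
- stylus_tip (a point): The tip of the stylus (same point as its origin).
- stylus_grip (a point): Point on the stylus axis in the middle of the yellow handle, 100 mm above the tip; a good place to grip.
- rack: Grey tool rack, fixed, 190 x 50 x 66 mm block with three 10 mm holes in a row along its x at -65, 0 and +65 mm. Origin: centre of its underside. It holds the stylus and two screwdrivers, in any order.
- driver_red: Screwdriver with a red handle, upright in the rack; handle 26 mm across, its top 148 mm above the tip. Origin at its tip. Bystander.
- driver_blue: Screwdriver with a blue handle, the same otherwise. Bystander.
- battery: Black and grey sealed battery, 151 x 65 x 94 mm, 2.1 kg, standing on the table. Origin: centre of its underside. Bystander.
- multimeter: Orange and black multimeter lying face up, 185 x 88 x 46 mm. Origin: centre of its underside. Bystander.
- breaker: White two-pole circuit breaker with a red toggle, 80 x 36 x 75 mm. Origin: centre of its underside. Bystander.
- tape: Roll of black tape lying flat, 64 mm across, 19 mm high. Origin: centre of its underside. Bystander.
- tray: Blue open tray of panel connectors, 160 x 110 x 50 mm. Origin: centre of its underside. Bystander.

How it is judged (in metres and radians):
On the way, in this order (a step that is already met when the one before it is completed fails the run):
1. the blue menu key is pressed well down, the other keys up (value of joint menu_key above 0.003 m and value of joint each of up_key, down_key, enter_key below 0.0015 m), for 0.05 s.
2. the yellow down key is pressed well down, the other keys up (value of joint down_key above 0.003 m and value of joint each of menu_key, up_key, enter_key below 0.0015 m), for 0.05 s.
3. the green enter key is pressed well down, the other keys up (value of joint enter_key above 0.003 m and value of joint each of menu_key, up_key, down_key below 0.0015 m), for 0.05 s.
4. the gripped stylus holds the red button down through the port, all keys up (value of joint reset_button above 0.0035 m and contact force between stylus and reset_button above 1 N and contact force between the fingers and stylus above 1 N and horizontal distance between stylus_tip and reset_port below 0.0065 m and z of stylus_tip in the frame of reset_port below -0.018 m and value of joint each of menu_key, up_key, down_key, enter_key below 0.0015 m), for 0.5 s.
At the end, for the whole second after the job is handed in: The gripper still holds the stylus; its tip is in the reset port (within 6.5 mm of the axis, 18 mm or more below the cover) and presses the red button with over 1 N, the button at least 3.5 of its 5 mm down; all four keys are up (under 1.5 mm) (all of step 4); the arm keeps its last pose, push and grip.
It fails at once if the grey up key is pressed (past 3 mm) (value of joint up_key above 0.003 m).
It fails at once if the red button is forced (more than 40 N) (contact force between stylus and reset_button above 40 N).
It fails at once if a bystander (screwdriver, battery, multimeter, breaker, tape or tray) is moved by more than 25 mm (distance of any of driver_red, driver_blue, battery, multimeter, breaker, tape, tray from where it was at the start of the episode above 0.025 m).
It also fails if it takes over 48 s, if anything falls off the work surface, if the arm or the gripper's body presses on something with over 40 N, if the wrist force passes 120 N, or if a joint passes its speed limit or range.

### The arm

A 6-joint arm with a two-finger parallel gripper is mounted at the origin on the work surface. World frame = base frame: x ahead of the robot, y to its left, z up, the work surface at z = 0. Lengths are in mm, angles in rad, forces in N, time in s.
With the tool pointing down it reaches from about 250 to 775 mm from the base axis. Payload 4 kg.
Tool frame: the origin (TCP) lies midway between the tips of the shut fingers; the grasp point (between the pads) lies 19 mm behind it; z points along the fingers, y is the line along which they close (so a half turn about z gives the same grasp; the last joint's range is limited). The gripper opens to 94 mm and grips with 3 to 60 N. Pads are 16 mm wide; open, the fingers measure 119 mm over their backs; the gripper's body (75 mm by 177 mm) begins 78 mm behind the grasp point.
Start: joints at [1.216, 0.087, 1.371, -0, 1.684, -0.103], TCP at [137.04, 532.673, 205.506] pointing down, gripper open.
Joint ranges: [-3.1, 3.1], [-0.76, 2.03], [0.27, 2.55], [-1.08, 4.22], [0.17, 2.65], [-2.57, 2.57]. Speed limits (rad/s): [2.79, 2.79, 3.14, 3.14, 3.14, 3.14].

### API

Orientations are given as [roll, pitch, yaw] about the fixed x, y, z axes, in that order (R = Rz(yaw) Ry(pitch) Rx(roll)).
In Python, from plant import bot, cams, workorder, spotter gives the robot as it stands. The module is installed in compiled form; this text tells all that it offers.
- The arm moves only by the tool apply_moves, never from a script. Its arguments are lists of equal length, an entry for each row: "dp": the shift along the tool's x, y, z in m, a list of three; "twist": the turn, a rotation vector about the tool's x, y, z in rad, a list of three; "jaw": the finger opening in m, from 0 to 0.094. In form: {"dp": [[tx, ty, tz], ...], "twist": [[wx, wy, wz], ...], "jaw": [jaw, ...]}. A call has 1 to 20 rows; each row shifts and turns the commanded pose from where the row before left it, along the tool's axes as they then stand; what a row does not reach is not made up. A row lasts 1/12 s, in which the tool goes at most 41.7 mm and 7.16 degrees, less where a joint would pass 70% of its speed; a pose out of reach is approached as far as the arm can. A call with a gripper value outside its range is refused whole. The fingers move at their own pace and stop on an object; "squeeze" is the grip in N (left out, the last holds). Time passes only in rows, so rows that do not move let the fingers close. It gives the time, the measured TCP pose, the force, the opening and the grip force at its end, in the units of the state.
- bot.sense(): the state, without advancing time (a new reading comes with each control period).
- cams.snapshot(name): name is "side" or "top" or "wrist"; returns a dict with "img" (400x640x3 uint8, red, green, blue), "fx", "fy", "cx", "cy" (pixels), "cam_to_world" (4x4, takes a point from camera to world coordinates). Camera axes: x right, y up, looking along -z (the intrinsics and any distortion apply to the point x, -y, -z); pixel columns grow to the right and rows downward; lengths in mm; the calibration is good to about 2 mm. A picture is of the moment at which its call begins. There is no depth.
- workorder.sign_off(): hands the job in; it is judged then, once.
Trained networks look in a picture, given as the dict that the camera call returned (one of the last four; its "shot" number tells which), for a name from the list of things; names that differ only in an ending like _2 or _b are one class to them, and where a whole thing is asked for, a point or a joint stands for the part that bears it (a point fixed in the world has none). Each returns a list of dicts, best first, with "p" (0 to 1); they miss things now and then, are a little off and sometimes report something else, mostly with a low value. They report only what shows in the picture. A call takes as long as a camera call.
- spotter.regions_of(label, picture): "mask" (400x640 bool, what is visible of it) and "extent" ([left, top, width, height] in pixels, round what is visible of it).
The state is a dict: "time": time; "joint_pos": joint angles; "qd": joint speeds; "tau": joint torques, N m; "eef_pos": TCP position; "orientation": TCP orientation; "ft_force": force on the tool from outside, world axes, zero at the start; "wrist_torque": the same for the moment, N m; "finger_gap": opening from 0.0 (shut) to 1.0 (fully open); "grip_force": force on a finger pad.
Only numpy, scipy, OpenCV 4.12 (cv2) and the standard library are available. Lean on these libraries where they do the work, as an engineer would, in place of code of your own. Each camera call takes 0.05 s, during which the arm holds its last target. There are 200 camera calls.

## Working session

There is one attempt and no reset: what is moved stays moved. The work goes in short steps, Python scripts to look and compute and a tool call to move; the robot and the scene stay as the last step left them, time stands still between calls to the robot, and variables do not carry over. Pictures are saved under pics/ and viewed, at most 10 in all, crops included, and the job is handed in when it is done.

Besides the shell and the picture viewer there is one more tool, called as name(argument=value, ...) on one line, values as JSON. apply_moves: Moves the arm, as the interface text tells. Its arguments: {"type":"object","properties":{"dp":{"type":"array"},"twist":{"type":"array"},"jaw":{"type":"array"},"squeeze":{"type":"number"}},"required":["dp","twist","jaw"]}

```bash
mkdir -p pics && python3 - <<'E'
from plant import bot, cams, spotter
import cv2,numpy as np
s=bot.sense();print(s)
a=[]
for n in ("top","side"):
    p=cams.snapshot(n);print(n,p['fx'],p['fy'],p['cx'],p['cy'],{k for k in p});print(np.round(p['cam_to_world'],3).tolist())
    cv2.imwrite(f'pics/{n}0.png',p['img'][:,:,::-1])
    for l in ("controller","stylus","rack","menu_key","enter_key","down_key","up_key","reset_button"):
        print(l,[(round(r['p'],2),list(r['extent'])) for r in spotter.regions_of(l,p)[:2]])
E
```

```text
{'time': 0.0, 'joint_pos': array([ 1.21587485e+00,  8.79570456e-02,  1.37224055e+00, -9.27798741e-06,
        1.68356231e+00, -1.03102336e-01]), 'qd': array([ 0.00155487,  0.00126518, -0.00209419,  0.0019751 ,  0.00062154,
        0.00022355]), 'tau': array([-4.33374598e-04, -3.40195620e+01, -3.02422428e+01,  7.16035324e-02,
        3.32036277e-02, -1.83031761e-04]), 'eef_pos': array([136.86347266, 532.1471921 , 204.30999396]), 'orientation': array([-3.13943596e+00, -2.13880509e-04,  2.88977225e+00]), 'ft_force': array([ 0.01026876, -0.0268361 ,  0.19848734]), 'wrist_torque': array([-0.01375689, -0.03359164, -0.01495048]), 'grip_force': 0.0, 'finger_gap': 0.999356207276409}
top 394.00347768691466 394.00347768691466 319.2213922021204 200.93518615455068 {'fy', 'cy', 'cx', 'fx', 'img', 'cam_to_world', 'shot'}
[[0.01, 0.989, -0.149, 357.19], [-1.0, 0.007, -0.019, 2.455], [-0.017, 0.149, 0.989, 1475.575], [0.0, 0.0, 0.0, 1.0]]
controller [(0.77, [294.7, 157.2, 62.1, 74.2]), (0.51, [443.8, 197.5, 38.9, 52.5])]
stylus [(0.53, [229.4, 209.2, 14.3, 4.6])]
rack [(0.59, [223.5, 182.9, 35.5, 58.3])]
menu_key []
enter_key []
down_key []
up_key []
reset_button [(0.54, [387.1, 164.3, 15.3, 16.5])]
side 498.87320450163105 498.87320450163105 308.81535577867595 197.62062912251704 {'fy', 'cy', 'cx', 'fx', 'img', 'cam_to_world', 'shot'}
[[-0.805, 0.435, -0.403, -71.91], [-0.593, -0.57, 0.569, 905.641], [0.018, 0.697, 0.717, 1237.197], [0.0, 0.0, 0.0, 1.0]]
controller [(0.72, [258.7, 175.3, 82.1, 63.6])]
stylus []
rack [(0.84, [234.4, 255.5, 46.5, 64.9])]
menu_key []
enter_key [(0.26, [246.3, 260.8, 9.1, 19.2])]
down_key [(0.53, [259.7, 271.6, 10.9, 25.7])]
up_key [(0.21, [183.9, 315.0, 78.1, 69.0])]
reset_button []
```

View pics/top0.png

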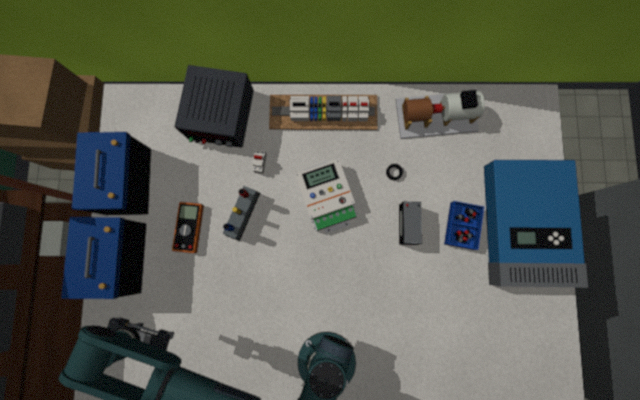

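View pics/side0.png

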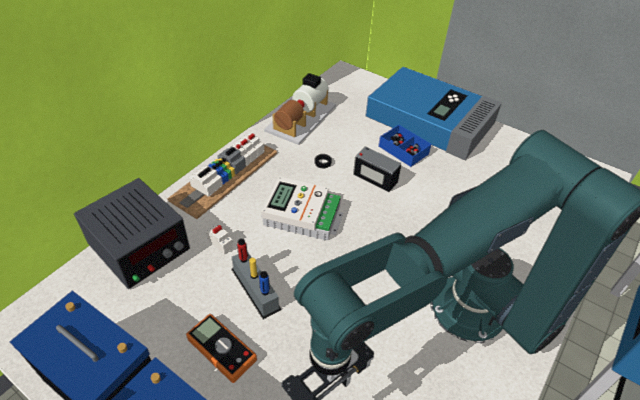

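The top view shows the controller around (329,196), with its keys on a row from (309,194) to (337,187) and the port near (342,201). The rack is at (241,213), and the side view shows the stylus in its middle hole between the red and blue drivers.

```bash
cat > h.py <<'E'
import numpy as np, cv2
from plant import bot, cams, spotter
from scipy.spatial.transform import Rotation as Rot
from scipy.optimize import least_squares
def ray(p,u,v,z):
    T=p['cam_to_world'];d=T[:3,:3]@np.array([(u-p['cx'])/p['fx'],-(v-p['cy'])/p['fy'],-1.])
    return T[:3,3]+d*(z-T[2,3])/d[2]
def proj(p,X):
    T=p['cam_to_world'];c=(np.asarray(X)-T[:3,3])@T[:3,:3]
    return np.c_[p['cx']-p['fx']*c[:,0]/c[:,2], p['cy']+p['fy']*c[:,1]/c[:,2]]
def tool():
    s=bot.sense();return s['eef_pos'],Rot.from_euler('xyz',s['orientation']).as_matrix()
def cmd(target,zyaw=None):
    "shift in tool axes (mm) from measured TCP to target"
    p,R=tool();return np.round(R.T@(np.asarray(target)-p),1)
CTL={'blue':(12,51,78),'grey':(12,17,78),'yellow':(12,-17,78),'green':(12,-51,78),'port':(-40,-45,70)}
def world(pose,q):
    x,y,a=pose;q=np.asarray(q,float);c,s=np.cos(a),np.sin(a)
    return np.array([x+c*q[0]-s*q[1],y+s*q[0]+c*q[1],q[2]])
def fit(p,obs,x0):
    f=lambda v:(proj(p,[world(v,CTL.get(k,k)) for k,_ in obs])-np.array([o for _,o in obs])).ravel()
    r=least_squares(f,x0,x_scale=[10,10,.1]);return r.x,r.fun
E
python3 - <<'E'
from h import *
p=cams.snapshot("top")
obs=[('blue',(309,194)),('yellow',(328,189)),('green',(337,187)),('port',(342,201))]
c0=ray(p,329,196,70)
print('ctl',fit(p,obs,[c0[0],c0[1],.2]))
im=p['img'];crop=cv2.resize(im[150:250,210:370],(800,500),interpolation=cv2.INTER_CUBIC)
cv2.imwrite('pics/crop1.png',crop[:,:,::-1])
w=cams.snapshot("wrist");t,R=tool();T=w['cam_to_world']
print('cam in tool',np.round(R.T@(T[:3,3]-t),1),np.round(R.T@T[:3,:3],3).tolist(),w['fx'])
E
```

```text
ctl (array([5.94550433e+02, 9.07169436e+00, 3.03936417e-01]), array([ 1.27850902,  0.58650116,  0.35205483,  0.13784351,  0.37147352,
       -0.58125352, -2.00302149, -0.12898576]))
cam in tool [  79.1    0.2 -178.9] [[0.0, 0.962, 0.271], [1.0, -0.0, -0.001], [-0.001, 0.271, -0.962]] 303.9475827315692
```

View pics/crop1.png

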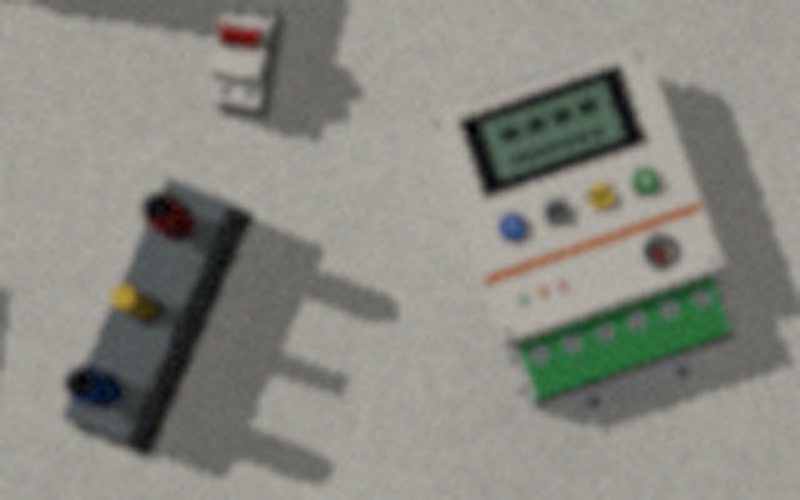

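The crop shows blue (513,227), grey (559,212), yellow (602,195), green (648,181) and port (662,251) on the controller. On the rack, the stylus top is at (125,298), with the red driver at (158,210) and the blue at (85,383).

```bash
python3 - <<'E'
from h import *
p=cams.snapshot("top")
g=lambda x,y:((x+.5)/5-.5+210,(y+.5)/5-.5+150)
obs=[('blue',g(513,227)),('grey',g(559,212)),('yellow',g(602,195)),('green',g(648,181)),('port',g(662,251))]
pose,res=fit(p,obs,[594,9,.3]);print('ctl',pose,res.round(1))
for k in CTL: print(k,world(pose,CTL[k]).round(1))
for n,u,z in(('sty',(125,298),141),('red',(158,210),154),('blue',(85,383),154)):print(n,ray(p,*g(*u),z).round(1))
t=world(pose,CTL['blue']);mid=world(pose,(0,0,170)) 
print('shift to mid',cmd(mid), 'blue', cmd(t))
E
```

```text
ctl [5.95480835e+02 2.05679545e+00 3.46688003e-01] [ 0.1 -0.  -0.2 -0.1  0.1  0.2 -0.2 -0.1  0.2  0.2]
blue [589.4  54.1  78. ]
grey [601.   22.1  78. ]
yellow [612.5  -9.9  78. ]
green [624.1 -41.8  78. ]
port [573.2 -53.9  70. ]
sty [527.6 317.6 141. ]
red [586.7 294.4 154. ]
blue [467.9 339.2 154. ]
shift to mid [-576.2 -399.7   35.5] blue [-557.4 -350.8  127.5]
```

apply_moves(dp=[[-0.028, -0.0175, 0.0015], [-0.028, -0.0175, 0.0015], [-0.028, -0.0175, 0.0015], [-0.028, -0.0175, 0.0015], [-0.028, -0.0175, 0.0015], [-0.028, -0.0175, 0.0015], [-0.028, -0.0175, 0.0015], [-0.028, -0.0175, 0.0015], [-0.028, -0.0175, 0.0015], [-0.028, -0.0175, 0.0015], [-0.028, -0.0175, 0.0015], [-0.028, -0.0175, 0.0015], [-0.028, -0.0175, 0.0015], [-0.028, -0.0175, 0.0015], [-0.028, -0.0175, 0.0015], [-0.028, -0.0175, 0.0015], [-0.028, -0.0175, 0.0015], [-0.028, -0.0175, 0.0015], [-0.028, -0.0175, 0.0015], [-0.028, -0.0175, 0.0015]], twist=[[0, 0, 0], [0, 0, 0], [0, 0, 0], [0, 0, 0], [0, 0, 0], [0, 0, 0], [0, 0, 0], [0, 0, 0], [0, 0, 0], [0, 0, 0], [0, 0, 0], [0, 0, 0], [0, 0, 0], [0, 0, 0], [0, 0, 0], [0, 0, 0], [0, 0, 0], [0, 0, 0], [0, 0, 0], [0, 0, 0]], jaw=[0, 0, 0, 0, 0, 0, 0, 0, 0, 0, 0, 0, 0, 0, 0, 0, 0, 0, 0, 0], squeeze=20)

```text
time: 2.72
eef_pos: [593.1, 52.8, 175.4]
orientation: [3.141, 0.0, 2.89]
ft_force: [0.2, 1.5, 0.3]
finger_gap: 0.003
grip_force: 0.0
```

apply_moves(dp=[[0, 0, 0], [0, 0, 0], [0, 0, 0], [0, 0, 0], [0, 0, 0], [0, 0, 0], [0, 0, 0], [0, 0, 0], [0, 0, 0], [0, 0, 0], [0, 0, 0]], twist=[[0, 0, 0.108], [0, 0, 0.108], [0, 0, 0.108], [0, 0, 0.108], [0, 0, 0.108], [0, 0, 0.108], [0, 0, 0.108], [0, 0, 0.108], [0, 0, 0.108], [0, 0, 0], [0, 0, 0]], jaw=[0, 0, 0, 0, 0, 0, 0, 0, 0, 0, 0])

```text
time: 3.63
eef_pos: [592.2, 54.2, 175.4]
orientation: [-3.142, -0.0, 1.92]
ft_force: [0.2, -0.2, 0.7]
finger_gap: 0.007
grip_force: 0.0
```

```bash
python3 - <<'E'
from h import *
w=cams.snapshot("wrist");print(tool(),bot.sense()['ft_force'],bot.sense()['time'])
pose=[595.48,2.06,.3467]
im=w['img'].copy()
for k in CTL:
    u=proj(w,[world(pose,CTL[k])])[0];print(k,u.round(1))
    cv2.drawMarker(im,(int(u[0]),int(u[1])),(255,0,255),0,10,1)
cv2.imwrite('pics/w1.png',im[:,:,::-1]);np.save('w1.npy',w)
for l in ("menu_key_top","up_key","down_key","enter_key","reset_button"):
    print(l,[(round(r['p'],2),list(r['extent'])) for r in spotter.regions_of(l,w)[:3]])
E
```

```text
(array([592.15163113,  54.1999196 , 175.42444342]), array([[-3.42458070e-01,  9.39533103e-01, -1.34996976e-04],
       [ 9.39533100e-01,  3.42458085e-01,  1.17999648e-04],
       [ 1.57095382e-04, -8.64241954e-05, -9.99999984e-01]])) [ 0.55894399  0.66908737 -0.43075629] 3.6833
blue [313.9 199.1]
grey [313.9 232.7]
yellow [313.9 264.2]
green [313.9 293.9]
port [264.7 284.4]
menu_key_top [(0.62, [305.3, 185.0, 24.2, 21.2])]
up_key [(0.5, [303.4, 218.0, 18.0, 9.0])]
down_key [(0.46, [305.6, 185.6, 20.0, 25.5])]
enter_key []
reset_button []
```

View pics/w1.png

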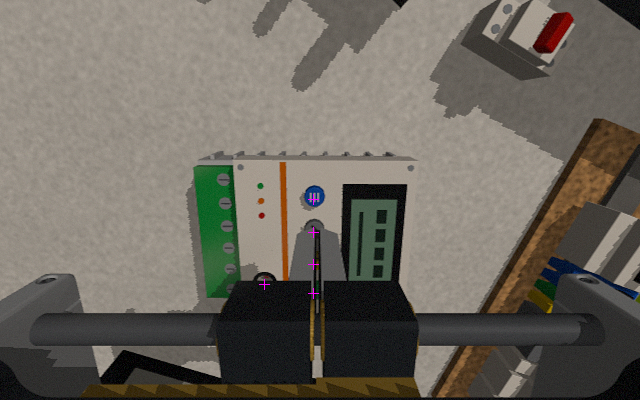

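The wrist view shows the blue key at (315,196) against a predicted (314,199), so it lies about 1–2 mm further along the key row. The port ring is near (264,279), partly hidden.

apply_moves(dp=[[0.002, -0.0027, 0.02], [0, 0, 0.025], [0, 0, 0.025], [0, 0, 0.021], [0, 0, 0.004], [0, 0, 0.004], [0, 0, 0.0025], [0, 0, 0], [0, 0, 0]], twist=[[0, 0, 0], [0, 0, 0], [0, 0, 0], [0, 0, 0], [0, 0, 0], [0, 0, 0], [0, 0, 0], [0, 0, 0], [0, 0, 0]], jaw=[0, 0, 0, 0, 0, 0, 0, 0, 0])

```text
time: 4.68
eef_pos: [589.8, 55.2, 75.8]
orientation: [3.139, 0.001, 1.918]
ft_force: [-1.7, 0.4, 2.6]
finger_gap: 0.006
grip_force: 1.2
```

apply_moves(dp=[[0, 0, 0.0015], [0, 0, 0.0005], [0, 0, 0]], twist=[[0, 0, 0], [0, 0, 0], [0, 0, 0]], jaw=[0, 0, 0])

```text
time: 4.93
eef_pos: [590.1, 55.2, 73.3]
orientation: [3.139, 0.001, 1.918]
ft_force: [-0.4, -0.4, 4.7]
finger_gap: 0.008
grip_force: 2.2
```

apply_moves(dp=[[0, 0, -0.008], [0, 0, -0.017], [-0.034, 0, 0], [-0.034, 0, 0], [0, 0, 0], [0, 0, 0.015], [0, 0, 0.004], [0, 0, 0.004], [0, 0, 0.002], [0, 0, 0], [0, 0, 0]], twist=[[0, 0, 0], [0, 0, 0], [0, 0, 0], [0, 0, 0], [0, 0, 0], [0, 0, 0], [0, 0, 0], [0, 0, 0], [0, 0, 0], [0, 0, 0], [0, 0, 0]], jaw=[0, 0, 0, 0, 0, 0, 0, 0, 0, 0, 0])

```text
time: 5.85
eef_pos: [611.7, -9.0, 73.2]
orientation: [-3.141, 0.001, 1.918]
ft_force: [-2.2, -2.1, 5.2]
finger_gap: 0.003
grip_force: 2.6
```

apply_moves(dp=[[0, 0, -0.008], [0, 0, -0.017], [-0.034, 0, 0], [0, 0, 0], [0, 0, 0.015], [0, 0, 0.004], [0, 0, 0.004], [0, 0, 0.002], [0, 0, 0], [0, 0, 0]], twist=[[0, 0, 0], [0, 0, 0], [0, 0, 0], [0, 0, 0], [0, 0, 0], [0, 0, 0], [0, 0, 0], [0, 0, 0], [0, 0, 0], [0, 0, 0]], jaw=[0, 0, 0, 0, 0, 0, 0, 0, 0, 0])

```text
time: 6.68
eef_pos: [623.1, -40.3, 73.3]
orientation: [-3.141, -0.0, 1.918]
ft_force: [-2.3, -1.1, 5.0]
finger_gap: 0.003
grip_force: 2.6
```

apply_moves(dp=[[0, 0, -0.02], [0, 0, -0.035], [-0.02, -0.025, -0.03], [-0.02, -0.025, -0.02], [0, 0, 0], [0, 0, 0]], twist=[[0, 0, 0], [0, 0, 0], [0, 0, 0], [0, 0, 0], [0, 0, 0], [0, 0, 0]], jaw=[0, 0, 0, 0, 0, 0])

```text
time: 7.18
eef_pos: [591.5, -94.6, 177.6]
orientation: [3.138, 0.002, 1.916]
ft_force: [0.2, 0.5, -0.8]
finger_gap: 0.005
grip_force: 0.0
```

```bash
python3 - <<'E'
from h import *
w=cams.snapshot("wrist");print(tool()[0],bot.sense()['time'])
pose=[595.48,2.06,.3467]
P=[proj(w,[world(pose,CTL[k])])[0] for k in CTL];print(np.round(P,1).tolist())
im=w['img']; a=P[4].round().astype(int)
cv2.imwrite('pics/w2full.png',im[:,:,::-1])
x0,y0=200,60
c=cv2.resize(im[y0:y0+200,x0:x0+260],None,fx=3,fy=3,interpolation=cv2.INTER_CUBIC)
cv2.imwrite('pics/w2.png',c[:,:,::-1])
# colour centroids
hsv=cv2.cvtColor(im,cv2.COLOR_RGB2HSV)
for n,lo,hi in(('blue',(100,120,60),(130,255,255)),('yellow',(20,120,80),(35,255,255)),('green',(45,100,40),(85,255,255)),('red',(0,130,50),(8,255,255))):
    m=cv2.inRange(hsv,lo,hi);k,_,st,ce=cv2.connectedComponentsWithStats(m)
    print(n,[(st[i].tolist(),ce[i].round(1).tolist()) for i in range(1,k) if st[i,4]>25])
E
```

```text
[591.00479456 -93.59082325 175.65185249] 7.2333
[[374.8, 35.8], [372.8, 79.7], [370.9, 120.6], [369.2, 158.8], [312.6, 151.2]]
blue [([363, 21, 24, 26, 356], [374.3, 33.5]), ([105, 368, 19, 16, 113], [114.0, 376.2])]
yellow [([360, 107, 22, 23, 355], [370.2, 117.9]), ([621, 184, 19, 16, 193], [631.2, 191.5]), ([310, 300, 4, 21, 52], [311.7, 310.6]), ([310, 323, 4, 38, 115], [311.5, 341.4]), ([321, 326, 4, 33, 55], [322.5, 341.9]), ([446, 376, 69, 21, 406], [476.9, 387.9]), ([317, 378, 99, 16, 827], [365.6, 382.9]), ([87, 385, 13, 9, 72], [93.0, 388.2]), ([108, 385, 22, 8, 67], [120.6, 387.0]), ([143, 385, 26, 9, 109], [158.4, 387.4]), ([179, 385, 20, 7, 69], [190.9, 386.9]), ([212, 385, 27, 9, 110], [228.8, 387.5]), ([250, 385, 19, 8, 67], [260.8, 387.0]), ([284, 385, 25, 9, 109], [299.2, 387.7])]
green [([234, 10, 52, 167, 6554], [259.6, 91.1]), ([309, 20, 7, 7, 40], [312.1, 23.0]), ([358, 146, 21, 21, 309], [368.2, 155.7]), ([602, 165, 38, 18, 288], [623.5, 172.7])]
red [([309, 59, 7, 7, 36], [312.2, 61.9]), ([308, 142, 11, 11, 80], [312.8, 146.8]), ([632, 270, 8, 15, 57], [635.9, 277.4]), ([622, 290, 18, 13, 73], [632.1, 296.2])]
```

View pics/w2.png

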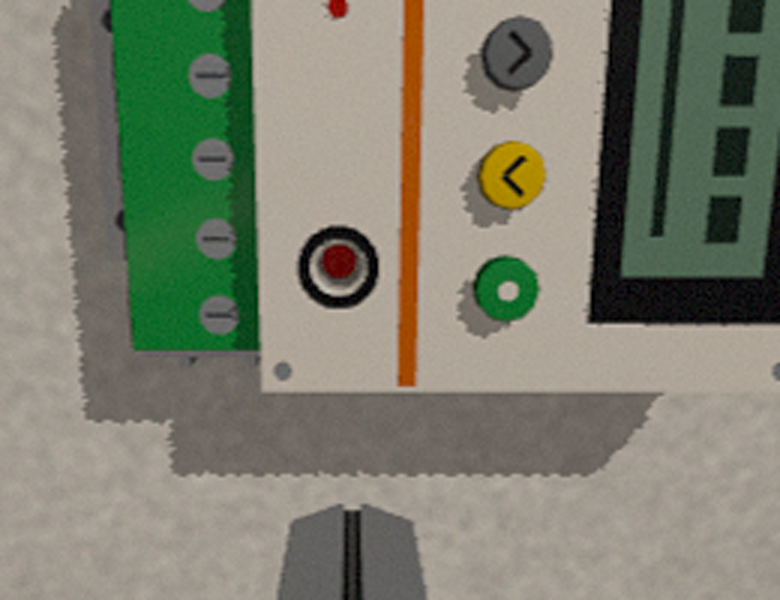

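The port ring centre is at (312.7,148.4) in the full wrist image, which is 2–3 px above the prediction; the keys show the same shift. I'll use the mean of the two cameras. Next is the stylus: turn, open and cross over.

apply_moves(dp=[[0, 0, 0], [0, 0, 0], [0, 0, 0], [0, 0, 0], [0, 0, 0], [0, 0, 0], [0, 0, 0], [0, 0, 0], [0, 0, 0]], twist=[[0, 0, -0.108], [0, 0, -0.108], [0, 0, -0.108], [0, 0, -0.108], [0, 0, -0.108], [0, 0, -0.108], [0, 0, -0.108], [0, 0, -0.108], [0, 0, 0]], jaw=[0.06, 0.06, 0.06, 0.06, 0.06, 0.06, 0.06, 0.06, 0.06])

```text
time: 7.98
eef_pos: [590.5, -92.2, 172.8]
orientation: [3.141, -0.005, 2.785]
ft_force: [-0.2, -0.5, -0.2]
finger_gap: 0.605
grip_force: 0.0
```

```bash
python3 - <<'E'
from h import *
print(tool()[0],bot.sense()['orientation'],cmd([527.4,317,180]))
E
```

```text
[590.51990716 -92.24936339 172.84505515] [ 3.14125898 -0.00453021  2.78536982] [201.9 361.5  -6.1]
```

apply_moves(dp=[[0.012, 0.026, -0.001], [0.012, 0.026, -0.001], [0.012, 0.026, -0.001], [0.012, 0.026, -0.001], [0.012, 0.026, -0.001], [0.012, 0.026, -0.001], [0.012, 0.026, -0.001], [0.012, 0.026, -0.001], [0.012, 0.026, -0.001], [0.012, 0.026, -0.001], [0.012, 0.026, 0], [0.012, 0.026, 0], [0.012, 0.026, 0], [0.012, 0.023, 0], [0, 0, 0], [0, 0, 0]], twist=[[0, 0, 0], [0, 0, 0], [0, 0, 0], [0, 0, 0], [0, 0, 0], [0, 0, 0], [0, 0, 0], [0, 0, 0], [0, 0, 0], [0, 0, 0], [0, 0, 0], [0, 0, 0], [0, 0, 0], [0, 0, 0], [0, 0, 0], [0, 0, 0]], jaw=[0.06, 0.06, 0.06, 0.06, 0.06, 0.06, 0.06, 0.06, 0.06, 0.06, 0.06, 0.06, 0.06, 0.06, 0.06, 0.06])

```text
time: 9.32
eef_pos: [559.6, 304.9, 183.5]
orientation: [-3.139, -0.002, 2.783]
ft_force: [0.4, 0.0, 0.3]
finger_gap: 0.635
grip_force: 0.0
```

```bash
python3 - <<'E'
from h import *
w=cams.snapshot("wrist");s=bot.sense();print(tool()[0],s['orientation'],s['time'])
print('pred',proj(w,[[527.4,317,141],[527.4,317,72]]))
im=w['img'];hsv=cv2.cvtColor(im,cv2.COLOR_RGB2HSV)
r=spotter.regions_of('stylus',w)
for q in r[:2]: print(q['p'],q['extent'])
if r: cv2.rectangle(im,tuple(int(v) for v in r[0]['extent'][:2]),tuple(int(v) for v in (r[0]['extent'][0]+r[0]['extent'][2],r[0]['extent'][1]+r[0]['extent'][3])),(255,0,255),1)
cv2.imwrite('pics/w3.png',im[:,:,::-1])
print(cmd([527.4,317,175]))
E
```

```text
[560.07136011 303.6470673  183.89412181] [-3.13952636e+00 -1.74593584e-03  2.78194178e+00] 9.3667
pred [[316.60519852 175.60290003]
 [316.77897352 161.45637948]]
0.8 [310.4, 149.9, 22.0, 35.2]
[35.9  1.6  9.3]
```

View pics/w3.png

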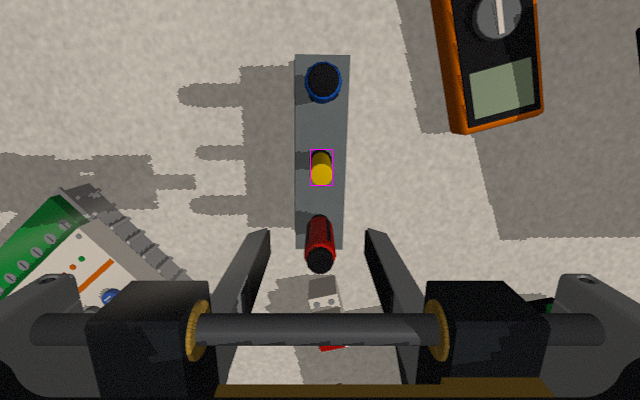

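The stylus handle top is at (321,174), about 3 mm further along tool +y than predicted, with the red driver nearer and the blue further away. I'll move over it, go down and grip.

apply_moves(dp=[[0.018, 0.002, 0], [0.0185, 0.002, 0], [0, 0, 0], [0, 0, 0.025], [0, 0, 0.03], [0, 0, 0.025], [0, 0, 0.016], [0, 0, 0], [0, 0, 0], [0, 0, 0], [0, 0, 0], [0, 0, 0], [0, 0, 0], [0, 0, 0], [0, 0, 0]], twist=[[0, 0, 0], [0, 0, 0], [0, 0, 0], [0, 0, 0], [0, 0, 0], [0, 0, 0], [0, 0, 0], [0, 0, 0], [0, 0, 0], [0, 0, 0], [0, 0, 0], [0, 0, 0], [0, 0, 0], [0, 0, 0], [0, 0, 0]], jaw=[0.06, 0.06, 0.06, 0.06, 0.06, 0.06, 0.06, 0.06, 0.06, 0, 0, 0, 0, 0, 0], squeeze=30)

```text
time: 10.67
eef_pos: [528.4, 319.8, 90.1]
orientation: [3.141, 0.001, 2.782]
ft_force: [-0.3, 0.3, -0.8]
finger_gap: 0.249
grip_force: 0.0
```

apply_moves(dp=[[0, 0, 0], [0, 0, 0], [0, 0, 0], [0, 0, 0]], twist=[[0, 0, 0], [0, 0, 0], [0, 0, 0], [0, 0, 0]], jaw=[0, 0, 0, 0])

```text
time: 11.0
eef_pos: [528.2, 319.7, 89.7]
orientation: [3.141, 0.0, 2.782]
ft_force: [0.3, -0.3, 0.9]
finger_gap: 0.188
grip_force: 30.0
```

apply_moves(dp=[[0, 0, -0.01], [0, 0, -0.02], [0, 0, -0.03], [0, 0, -0.03], [0, 0, -0.02], [0, 0, 0], [0, 0, 0]], twist=[[0, 0, 0], [0, 0, 0], [0, 0, 0], [0, 0, 0], [0, 0, 0], [0, 0, 0], [0, 0, 0]], jaw=[0, 0, 0, 0, 0, 0, 0])

```text
time: 11.58
eef_pos: [528.8, 319.9, 201.0]
orientation: [3.139, 0.002, 2.782]
ft_force: [1.0, -0.4, -0.8]
finger_gap: 0.187
grip_force: 30.0
```

```bash
python3 - <<'E'
from h import *
s=bot.sense();print(tool()[0],s['orientation'],s['time'],s['grip_force'],s['finger_gap'])
print(cmd([572.8,-53,200]))
E
```

```text
[528.81191376 319.90695341 201.04962496] [3.13911489e+00 2.28808785e-03 2.78177803e+00] 11.5833 29.99992311000824 0.18696995618378465
[-172.5 -333.5    0.6]
```

apply_moves(dp=[[-0.0115, -0.0222, 0], [-0.0115, -0.0222, 0], [-0.0115, -0.0222, 0], [-0.0115, -0.0222, 0], [-0.0115, -0.0222, 0], [-0.0115, -0.0222, 0], [-0.0115, -0.0222, 0], [-0.0115, -0.0222, 0], [-0.0115, -0.0222, 0], [-0.0115, -0.0222, 0], [-0.0115, -0.0222, 0], [-0.0115, -0.0222, 0], [-0.0115, -0.0222, 0], [-0.0115, -0.0222, 0], [-0.0115, -0.0222, 0], [0, 0, 0.015], [0, 0, 0.015], [0, 0, 0], [0, 0, 0]], twist=[[0, 0, 0], [0, 0, 0], [0, 0, 0], [0, 0, 0], [0, 0, 0], [0, 0, 0], [0, 0, 0], [0, 0, 0], [0, 0, 0], [0, 0, 0], [0, 0, 0], [0, 0, 0], [0, 0, 0], [0, 0, 0], [0, 0, 0], [0, 0, 0], [0, 0, 0], [0, 0, 0], [0, 0, 0]], jaw=[0, 0, 0, 0, 0, 0, 0, 0, 0, 0, 0, 0, 0, 0, 0, 0, 0, 0, 0])

```text
time: 13.17
eef_pos: [570.5, -52.5, 166.0]
orientation: [-3.141, -0.007, 2.782]
ft_force: [0.4, 0.3, -1.1]
finger_gap: 0.185
grip_force: 30.0
```

```bash
python3 - <<'E'
from h import *
w=cams.snapshot("wrist");s=bot.sense();t,R=tool();print(t,s['orientation'],s['time'],s['grip_force'],s['finger_gap'])
tip=t+R@[0,0,83.7]
print('tip',tip.round(1),proj(w,[tip]),'port',proj(w,[[572.8,-53,70]]),cmd([572.8,-53,169]))
im=w['img'];x0,y0=220,120
c=cv2.resize(im[y0:y0+180,x0:x0+200],None,fx=3.3,fy=3.3,interpolation=cv2.INTER_CUBIC)
cv2.imwrite('pics/w4.png',c[:,:,::-1])
E
```

```text
[571.45586293 -52.48499866 167.73805098] [-3.1411351  -0.0035331   2.78197714] 13.2167 29.999872148036957 0.18464092260806625
tip [571.2 -52.4  84. ] [[316.90558138 205.59518987]] port [[316.94132592 203.07632457]] [-1.4 -0.  -1.3]
```

View pics/w4.png

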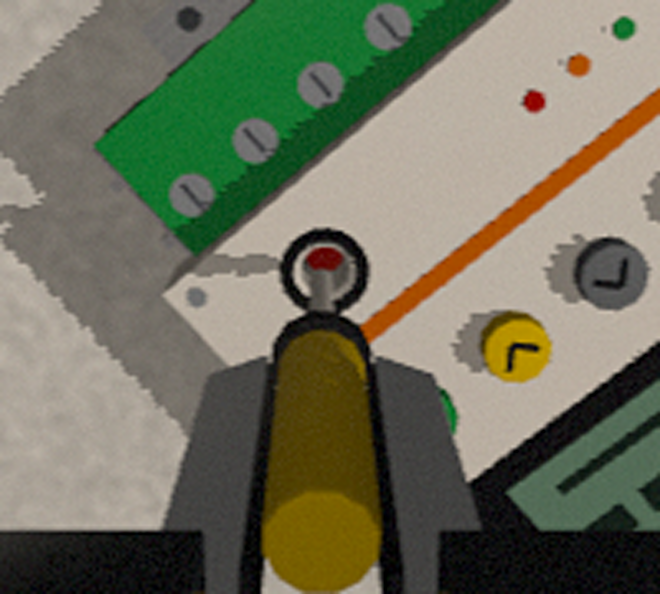

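The port ring centre is at (318.5,201.8), with the shaft reaching into it from below. The exact tip position needs a closer look.

```bash
python3 - <<'E'
from h import *
w=cams.snapshot("wrist")
im=w['img'];x0,y0=295,180
c=cv2.resize(im[y0:y0+50,x0:x0+50],None,fx=12,fy=12,interpolation=cv2.INTER_NEAREST)
c=np.clip(c.astype(float)*1.4,0,255).astype(np.uint8)
s=cams.snapshot("side");tp,R=tool();q=proj(s,[[572.8,-53,75]])[0].astype(int);print(q)
d=cv2.resize(s['img'][q[1]-30:q[1]+20,q[0]-8:q[0]+8],None,fx=12,fy=12,interpolation=cv2.INTER_CUBIC)
cv2.imwrite('pics/w5.png',np.hstack([c,d])[:,:,::-1])
E
```

```text
[317 192]
```

View pics/w5.png

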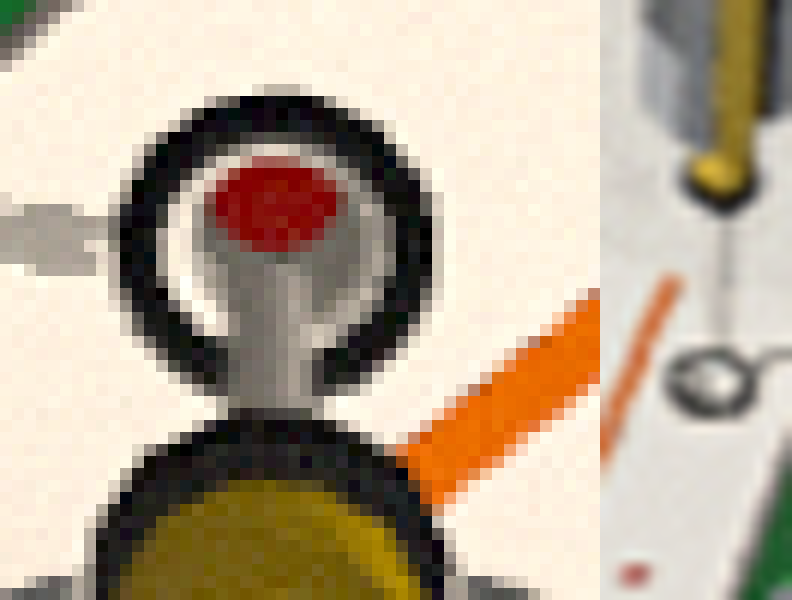

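In the enlarged view the ring centre is at crop (275,243) and the shaft's rounded end at about (272,250–287). The tip is therefore about 1.5 mm too far along tool +x, which agrees with the computed offset. I'll correct that and go in.

apply_moves(dp=[[-0.0015, 0.0003, 0], [0, 0, 0.005], [0, 0, 0.007], [0, 0, 0.007], [0, 0, 0.007], [0, 0, 0], [0, 0, 0]], twist=[[0, 0, 0], [0, 0, 0], [0, 0, 0], [0, 0, 0], [0, 0, 0], [0, 0, 0], [0, 0, 0]], jaw=[0, 0, 0, 0, 0, 0, 0])

```text
time: 13.9
eef_pos: [573.3, -52.9, 142.3]
orientation: [-3.141, -0.002, 2.782]
ft_force: [0.4, 0.3, 0.2]
finger_gap: 0.184
grip_force: 30.0
```

Free of contact, with the tip about 12 mm inside the port. Next I'll press in small steps.

apply_moves(dp=[[0, 0, 0.003], [0, 0, 0.003], [0, 0, 0.002], [0, 0, 0.001], [0, 0, 0], [0, 0, 0]], twist=[[0, 0, 0], [0, 0, 0], [0, 0, 0], [0, 0, 0], [0, 0, 0], [0, 0, 0]], jaw=[0, 0, 0, 0, 0, 0])

```text
time: 14.4
eef_pos: [574.1, -53.1, 135.0]
orientation: [3.141, 0.001, 2.782]
ft_force: [-1.2, -0.4, 1.7]
finger_gap: 0.184
grip_force: 30.0
```

apply_moves(dp=[[0, 0, 0.0015], [0, 0, 0.0015], [0, 0, 0.001], [0, 0, 0], [0, 0, 0]], twist=[[0, 0, 0], [0, 0, 0], [0, 0, 0], [0, 0, 0], [0, 0, 0]], jaw=[0, 0, 0, 0, 0])

```text
time: 14.82
eef_pos: [574.1, -53.1, 131.1]
orientation: [3.141, 0.001, 2.782]
ft_force: [-0.4, 0.4, 3.6]
finger_gap: 0.187
grip_force: 30.0
```

apply_moves(dp=[[0, 0, 0.0015], [0, 0, 0.001], [0, 0, 0], [0, 0, 0]], twist=[[0, 0, 0], [0, 0, 0], [0, 0, 0], [0, 0, 0]], jaw=[0, 0, 0, 0])

```text
time: 15.15
eef_pos: [574.3, -53.1, 129.8]
orientation: [3.141, 0.002, 2.782]
ft_force: [-1.9, 0.2, 9.1]
finger_gap: 0.189
grip_force: 30.0
```

apply_moves(dp=[[0, 0, 0.0005], [0, 0, 0], [0, 0, 0]], twist=[[0, 0, 0], [0, 0, 0], [0, 0, 0]], jaw=[0, 0, 0])

```text
time: 15.4
eef_pos: [574.4, -53.2, 129.8]
orientation: [3.141, 0.002, 2.782]
ft_force: [-2.4, 0.7, 10.2]
finger_gap: 0.182
grip_force: 30.0
```

apply_moves(dp=[[0, 0, 0], [0, 0, 0], [0, 0, 0], [0, 0, 0], [0, 0, 0], [0, 0, 0], [0, 0, 0], [0, 0, 0], [0, 0, 0]], twist=[[0, 0, 0], [0, 0, 0], [0, 0, 0], [0, 0, 0], [0, 0, 0], [0, 0, 0], [0, 0, 0], [0, 0, 0], [0, 0, 0]], jaw=[0, 0, 0, 0, 0, 0, 0, 0, 0])

```text
time: 16.15
eef_pos: [574.4, -53.1, 129.8]
orientation: [3.141, 0.002, 2.782]
ft_force: [-2.6, 1.3, 9.8]
finger_gap: 0.183
grip_force: 30.0
```

```bash
python3 -c "
from plant import workorder
print(workorder.sign_off())"
```

```text
the job is handed in; nothing more can be done
None
```

I pressed the blue, yellow and green keys in order, then handed the job in at about 16 s with the stylus gripped at 30 N and pressing the red button at about 10 N, which should be fully down; the sign-off gave no verdict.

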